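# Isolate the tagged branch of a vacuum manifold

## Robot

A 6-joint arm with a two-finger parallel gripper is mounted at the origin on a cart in front of the work surface, level with it; the furniture and walls round the work are solid. World frame = base frame: x ahead of the robot, y to its left, z up, the work surface at z = 0. Lengths are in m, angles in rad, forces in N, time in s.
With the tool pointing down it reaches from about 0.325 to 0.85 m from the base axis. Payload 15.5 kg.
Tool frame: the origin (TCP) lies on the mounting face of the last link; the fingertips stand 191 mm ahead of it and the grasp point (between the pads) lies 172 mm ahead of it (r.nose_length is the distance from the TCP to the fingertips, in m); z points along the fingers, y is the direction in which the jaws open and shut (so a half turn about z gives the same grasp; the last joint's range is limited). The gripper opens to 91 mm and grips with 3 to 60 N. Pads are 32 mm wide; open, the fingers measure 118 mm over their backs; the gripper's body (76 mm by 178 mm) begins 60 mm behind the grasp point.
Start: joints at [1.028, 0.494, 1.345, -0, 1.302, -0.096], TCP at [0.271, 0.563, 0.405] pointing down, gripper open.
Joint ranges: [-2.91, 2.91], [-0.82, 2.16], [0.22, 2.67], [-1.22, 4.37], [0.12, 2.79], [-3.08, 3.08]. Speed limits (rad/s): [1.89, 1.89, 2.57, 3.01, 3.01, 3.01].

## Interface

Orientations are given as a rotation vector (axis times angle).
In Python, from workcell import r gives the robot as it stands.
- The arm moves only by the tool servo_tool, never from a script. Its argument "series" is a list that holds one entry, the list of rows, each a list of 4 numbers: the shift along the tool's x, y, z in cm, then the turn about the tool's z in rad. In form: [[[tx, ty, tz, yaw], ...]]. A call has 1 to 20 rows; each row is the pose to reach, as a shift and turn from the pose commanded when the call began, along the tool's axes at that moment; what a row does not reach only later rows make up. A row lasts 1/10 s, in which the tool goes at most 50 mm and 8.59 degrees, less where a joint would pass 70% of its speed; a pose out of reach is approached as far as the arm can. A call with a gripper value outside its range is refused whole. "grip" is the opening, from 0 (shut) to 1 (fully open), set as the call begins (left out, the last holds). The fingers move at their own pace and stop on an object; "squeeze" is the grip in N (left out, the last holds). Time passes only in rows, so rows that repeat a pose let the fingers close. It gives the time, the measured TCP pose, the force and the opening at its end, in the units of the state.
- r.get_obs(): the state, without advancing time (a new reading comes with each control period).
- r.capture(name): name is "scene" or "top" or "wrist"; returns a dict with "frame" (384x512x3 uint8, red, green, blue), "depth" (384x512 float32, m along the optical axis (not along the pixel's ray), 0 where there is no reading), "fovy" (degrees; the focal length in pixels is half the picture's height over the tangent of half this angle, whatever the lens; pixels are square), "cx", "cy" (the principal point, pixels), "xyz" and "orientation" of the camera in the world; the wrist camera has in their place "tool_from_camera" (4x4, takes a point from camera to tool coordinates, whose origin is the TCP and whose axes are the flange's). Camera axes: x right, y down, z forward; pixel columns grow to the right and rows downward; lengths in m; the calibration is good to about 2 mm. A picture is of the moment at which its call begins: read the wrist's pose just before it.
- r.job_done(): hands the job in, once; it reports no verdict.
The state is a dict: "time_s": time; "joints": joint angles; "joint_vel": joint speeds; "joint_torque": joint torques, N m; "tool_pos": TCP position; "orientation": TCP orientation; "force": force on the tool from outside, world axes, zero at the start; "torque": the same for the moment, N m; "opening": finger opening in m.
Only numpy, scipy, OpenCV 4.12 (cv2) and the standard library are available. Lean on these libraries where they do the work, as an engineer would, in place of code of your own. Each camera call takes 0.05 s, during which the arm holds its last target.

## Task

One branch of the vacuum manifold leaks and must be isolated before the pump goes back on: push the box's sliding cover fully back, push the lever of the valve that carries the round tag plate clockwise until it is fully shut, and leave the other two valves open. Then push the cover fully closed again to keep splashes out. Work only by pushing with the fingertips: never pinch the pull bar or the lever between the fingers, and leave the loose bottles, cup, tub, marker and pipette round the box undisturbed.

Things in the scene. Friction and masses are not known exactly. Their poses are not given: they have to be found in the camera images.
- manifold_box: White steel vacuum manifold box, fixed on the bench: 295 mm deep (x), 340 mm wide (y), 90 mm high. Origin under its centre on the bench; x points from its front (three hose barbs, near the robot) to its rear, y to the left, z up. The front half is a well with three valves side by side, 88 mm apart; over the closed rear half the cover slides back. A dial gauge (top 155 mm) stands at the rear left.
- well (a point): Middle of the well's mouth, 89 mm above the bench (at the cover's upper face). With the cover fully back the mouth is open 60 mm to the front and 60 mm to the rear of this point (box's x), and 156 mm to either side, between aluminium rails whose tops are 93 mm above the bench.
- cover (a joint): Sliding cover, a plain steel plate 134 x 328 x 3 mm, upper face 89 mm above the bench. Value 0 = fully closed over the well, 0.122 m = fully back (it slides along the box's +x against about 2.5 N of friction and stays where it is left). It may start slightly ajar.
- pull_bar (a point): Centre of the cover's pull bar, an upright aluminium bar on the cover, 12 mm thick (along the box's x), 130 mm long (along the box's y) and 20 mm high above the cover; this point is 10 mm above the cover and moves with it. Push its front face to open, its back face to close.
- lever_tagged (a joint): Angle of the tagged valve's lever: 0 = open (lever points to the front of the box, in line with its pipe), 1.571 rad = shut at its stop, pointing to the box's +y (left). It turns clockwise seen from above about a vertical axis, against about 0.12 N m of friction, and stays where it is left. It may start up to 0.1 rad off open. The tagged valve may be any of the three.
- lever_tagged_axis (a point): On the turning axis of the tagged valve's lever, at the lever's mid height (70 mm above the bench, 19 mm under the cover's upper face). The round steel tag plate, 40 mm across, 3 mm thick, lies here on the lever under the nut (nut top 82 mm above the bench); the other valves have only the 15 mm nut. Valve bodies and pipes below the levers reach 54 mm, with a 15 mm thick stem on the axis.
- lever_tagged_tip (a point): Outer end of the tagged valve's lever, 65 mm from its axis, at mid height. The lever is a steel bar 14 mm wide and 8 mm thick (66 to 74 mm above the bench) from the axis to here; all three levers are alike.
- lever_plain_1 (a joint): Angle of the lever of one untagged valve, same meaning; to be left open (near 0).
- lever_plain_1_axis (a point): Turning axis of that lever at its mid height.
- lever_plain_2 (a joint): Angle of the lever of the other untagged valve, same meaning; to be left open (near 0).
- lever_plain_2_axis (a point): Turning axis of that lever at its mid height.
- cup_red: Loose specimen cup with a red lid, 62 mm across, 68 mm high, left of the box; origin under its centre. Leave alone.
- oil_bottle: Loose small immersion oil bottle with a white cap, 25 mm across, 54 mm high, left of the box; origin under its centre. Leave alone.
- objective_tub: Loose small white tub with a black lid, 35 mm across, 52 mm high, right of the box; origin under its centre. Leave alone.
- xilol: Loose reagent bottle with a white cap, 36 mm across, 80 mm high, right of the box; origin under its centre. Leave alone.
- marker: Loose marker pen, 135 mm long, 17 mm thick, lying in front of the box; origin under its centre. Leave alone.
- pipette: Loose slim plastic pipette, 150 mm long, 10 mm thick, lying in front of the box; origin under its centre. Leave alone.

How it is judged:
By the outcome, as a careful person would: the job done as asked, in the order asked, and still so for the second after the job is handed in, with the robot touching nothing.
It also fails if it takes over 51 s, if anything falls off the work surface, if the arm or the gripper's body presses on something with over 40 N, if the wrist force passes 120 N, or if a joint passes its speed limit or range.

## Working session

There is one attempt and no reset: what is moved stays moved. The work goes in short steps, Python scripts to look and compute and a tool call to move; the robot and the scene stay as the last step left them, time stands still between calls to the robot, and variables do not carry over. Pictures are saved under pics/ and viewed, and the job is handed in when it is done.

Besides the shell and the picture viewer there is one more tool, called after "Call:" as name(argument=value, ...) on one line, values as JSON. servo_tool: Moves the arm, as the interface text tells. Its arguments: {"type":"object","properties":{"series":{"type":"array","items":{"type":"array","items":{"type":"array","items":{"type":"number"}}}},"grip":{"type":"number"},"squeeze":{"type":"number"}},"required":["series"]}

```bash
mkdir -p pics; ls; cat > h.py <<'E'
import numpy as np,cv2
from scipy.spatial.transform import Rotation as R
from workcell import r
def cam(n):
    o=r.get_obs(); c=r.capture(n)
    f=c["frame"].shape[0]/2/np.tan(np.radians(c["fovy"])/2)
    if n=="wrist":
        T=np.eye(4);T[:3,:3]=R.from_rotvec(o["orientation"]).as_matrix();T[:3,3]=o["tool_pos"]
        M=T@np.array(c["tool_from_camera"])
    else:
        M=np.eye(4);q=np.array(c["orientation"])
        M[:3,:3]=q if q.shape==(3,3) else R.from_rotvec(q).as_matrix();M[:3,3]=c["xyz"]
    c["f"]=f;c["M"]=M
    return c
def ray(c,u,v,z):
    d=c["M"][:3,:3]@np.array([(u-c["cx"])/c["f"],(v-c["cy"])/c["f"],1]);p=c["M"][:3,3]
    return p+d*(z-p[2])/d[2]
def cloud(c):
    h,w=c["depth"].shape;v,u=np.mgrid[:h,:w];D=c["depth"]
    P=np.stack([(u-c["cx"])/c["f"]*D,(v-c["cy"])/c["f"]*D,D],-1)
    return P@c["M"][:3,:3].T+c["M"][:3,3]
def save(c,n): cv2.imwrite("pics/"+n,c["frame"][:,:,::-1])
E
python3 - <<'E'
from h import *
import pickle
o=r.get_obs();print({k:np.round(v,3) for k,v in o.items()}, r.nose_length)
for n in("scene","top","wrist"):
    c=cam(n);save(c,n+"0.png");pickle.dump(c,open(n+"0.pkl","wb"));print(n,c["fovy"],c["cx"],c["cy"],np.round(c["M"],3).tolist())
E
```

```text
pics
{'time_s': np.float64(0.0), 'joints': array([ 1.028,  0.494,  1.346, -0.   ,  1.302, -0.095]), 'joint_vel': array([ 0.003, -0.002, -0.001, -0.001,  0.001, -0.   ]), 'joint_torque': array([ 7.0000e-03, -8.7881e+01, -3.8187e+01,  7.1000e-02,  5.3000e-02,
       -0.0000e+00]), 'tool_pos': array([0.271, 0.563, 0.404]), 'orientation': array([-6.970e-01, -3.063e+00,  2.000e-03]), 'force': array([ 0.56 , -0.843,  0.58 ]), 'torque': array([-0.002, -0.027, -0.071]), 'opening': np.float64(0.091)} 0.1908
scene 42.29847753486827 251.98741513076325 193.41555623990186 [[0.754, -0.423, 0.503, 0.037], [-0.657, -0.479, 0.582, -0.484], [-0.005, -0.769, -0.639, 0.761], [0.0, 0.0, 0.0, 1.0]]
top 55.796964580253444 260.02309547564215 194.10947033203405 [[-0.013, -0.985, 0.169, 0.428], [-0.999, 0.007, -0.032, 0.117], [0.031, -0.17, -0.985, 0.917], [0.0, 0.0, 0.0, 1.0]]
wrist 59.32284414585361 255.75758369405327 192.35233667261696 [[0.433, 0.871, 0.231, 0.205], [0.901, -0.419, -0.11, 0.595], [0.001, 0.256, -0.967, 0.384], [0.0, 0.0, 0.0, 1.0]]
```

View pics/scene0.png

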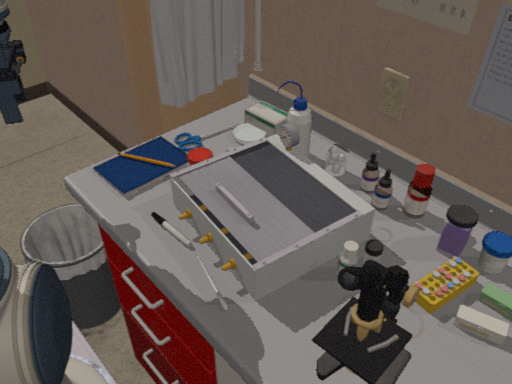

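View pics/top0.png

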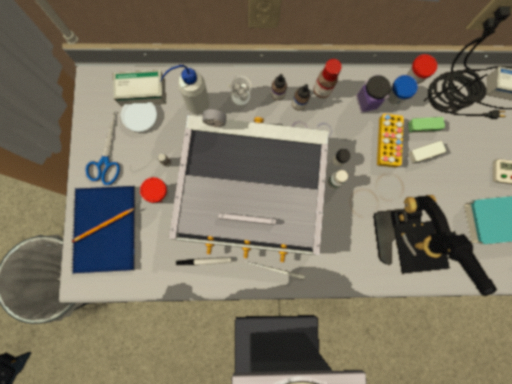

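View pics/wrist0.png

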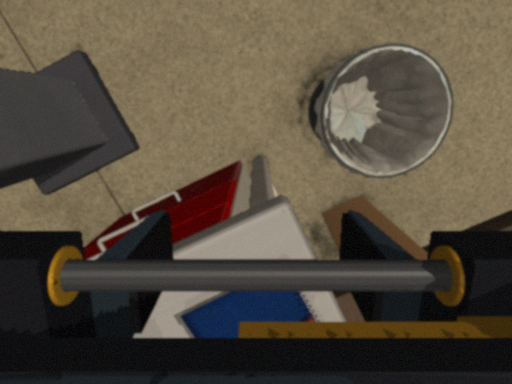

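The top view shows the box (corners near 187,118 / 329,126 / 321,252 / 173,240), the pull bar at (248,219), and the marker and pipette in front at (205,261) and (275,270). Next I'll measure these.

```bash
python3 - <<'E'
from h import *
import pickle
c=pickle.load(open("top0.pkl","rb"));P=cloud(c)
m=((P[...,2]>.084)&(P[...,2]<.098)).astype(np.uint8)
m[:100]=0;m[:, :150]=0;m[:,345:]=0
n,l,s,_=cv2.connectedComponentsWithStats(m);k=1+np.argmax(s[1:,4]);q=P[l==k];print(s[k])
rect=cv2.minAreaRect(q[:,:2].astype(np.float32));print("box rect",rect,cv2.boxPoints(rect))
print("z hist",np.histogram(q[:,2],14,(.084,.098))[0])
m2=((P[...,2]>.102)&(P[...,2]<.115)).astype(np.uint8);m2[:200]=0;m2[:,:190]=0;m2[235:]=0;m2[:,310:]=0
n,l,s,_=cv2.connectedComponentsWithStats(m2);k=1+np.argmax(s[1:,4]);q=P[l==k];print(s[k]);print("bar",cv2.minAreaRect(q[:,:2].astype(np.float32)),np.median(q,0),q[:,2].max())
for n in("top",):
    f=c["frame"][95:295,150:350];cv2.imwrite("pics/topz.png",cv2.resize(f[:,:,::-1],(600,600),interpolation=cv2.INTER_CUBIC))
E
```

```text
[  170   116   159   139 14304]
box rect ((0.5967453718185425, 0.1096421554684639), (0.34046661853790283, 0.2950364351272583), 83.17849731445312) [[ 0.43005168 -0.04186435]
 [ 0.7229996  -0.07690778]
 [ 0.76343906  0.26114866]
 [ 0.47049117  0.2961921 ]]
z hist [1659 1242  984 1186 2010 2433 1936 1278  668  441  279  128   53    7]
[219 213  58  12 316]
bar ((0.5116289258003235, 0.1196100264787674), (0.1291787028312683, 0.012391645461320877), 83.09650421142578) [0.51091192 0.12064906 0.10901394] 0.11345678863678355
```

View pics/topz.png

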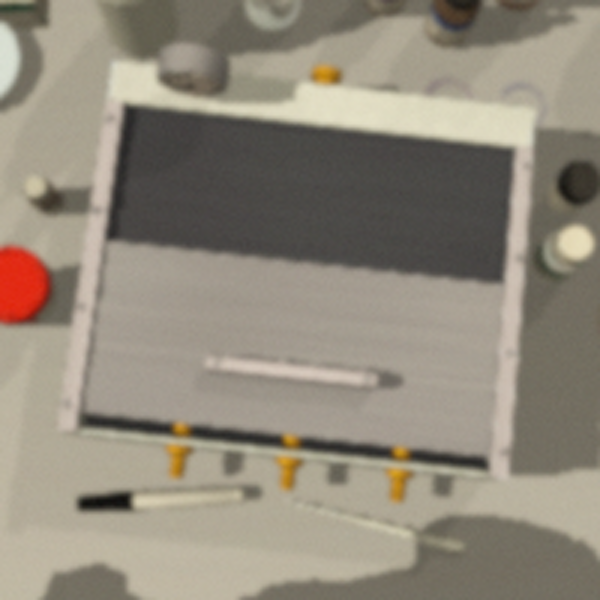

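```bash
cat >> h.py <<'E'
BC=np.array([0.5967,0.1096]);BY=np.radians(83.15-90)
ex=np.array([np.cos(BY),np.sin(BY)]);ey=np.array([-ex[1],ex[0]])
def w2b(p): d=np.asarray(p)[...,:2]-BC; return np.stack([d@ex,d@ey],-1)
def b2w(x,y): return BC+x*ex+y*ey
def st():
    o=r.get_obs();Rm=R.from_rotvec(o["orientation"]).as_matrix()
    az=np.arctan2(Rm[1,1],Rm[0,1])
    print("t",round(float(o["time_s"]),2),"tip box mm",np.round(w2b(o["tool_pos"])*1e3,1),"tipz mm",round((o["tool_pos"][2]-r.nose_length)*1e3,1),"yaw err tool rad",round(float(az-(BY+np.pi/2)),4),"F",np.round(o["force"],1),"Fbox",np.round([o["force"][:2]@ex,o["force"][:2]@ey],1),"open",round(float(o["opening"]),4), "tilt",np.round(Rm[:2,2],4))
    return o,Rm
def plan(x,y,z):
    o,Rm=st();t=np.r_[b2w(x,y),z+r.nose_length]-o["tool_pos"];print("shift cm",np.round(Rm.T@t*100,2))
E
python3 - <<'E'
from h import *
import pickle
plan(-.128,0,.20)
c=pickle.load(open("top0.pkl","rb"));P=cloud(c)
for zx,zy in((305,258),(200,248),(400,272)):
    print("cover rear edge",np.round(w2b(ray(c,150+zx/3,95+zy/3,.089)),4))
for zx,zy in((280,435),(400,452)):
    print("cover front edge",np.round(w2b(ray(c,150+zx/3,95+zy/3,.089)),4))
g=P[105:130,198:232];g=g[g[...,2]>.11];print("gauge",np.round(w2b(g).min(0),3),np.round(w2b(g).max(0),3),g[:,2].max())
g=P[60:115,170:215];print("blue bottle maxz",g[...,2].max(), w2b(g[g[...,2]>.1]).min(0))
E
```

```text
t 0.15 tip box mm [-377.9  411.5] tipz mm 213.5 yaw err tool rad -0.3283 F [-0.7  0.1  1. ] Fbox [-0.7  0. ] open 0.0912 tilt [-0.0004 -0.0008]
shift cm [-36.93 -30.9    1.37]
cover rear edge [0.0045 0.0002]
cover rear edge [0.0031 0.082 ]
cover rear edge [ 0.0018 -0.0743]
cover front edge [-0.1333  0.0039]
cover front edge [-0.1361 -0.0876]
gauge [-0.169 -0.012] [0.142 0.126] 0.9168153221002032
blue bottle maxz 0.9168153221002032 [-0.16877942 -0.01245413]
```

Call:
servo_tool(series=[[[-3,-2.5,0,-0.05],[-7,-6,0,-0.1],[-11,-9,0,-0.16],[-15,-12.5,0,-0.22],[-19,-16,0,-0.28],[-23,-19,0,-0.328],[-27,-22.5,0.5,-0.328],[-30.5,-25.5,1,-0.328],[-33.5,-28,1.4,-0.328],[-36,-30,1.4,-0.328],[-36.9,-30.9,1.4,-0.328],[-36.9,-30.9,1.4,-0.328],[-36.9,-30.9,1.4,-0.328],[-36.9,-30.9,1.4,-0.328]]], grip=0)

```text
time_s: 1.55
tool_pos: [0.4689, 0.1262, 0.3907]
orientation: [-0.186, -3.136, -0.0]
force: [0.1, 0.6, -0.1]
opening: 0.0005
```

```bash
python3 - <<'E'
from h import *
plan(-.128,0,.097)
c=cam("wrist");save(c,"w1.png")
E
```

```text
t 1.55 tip box mm [-128.8    1.2] tipz mm 199.9 yaw err tool rad 0.0011 F [ 0.1  0.6 -0.1] Fbox [0.1 0.6] open 0.0005 tilt [-0.0002  0.0002]
shift cm [-0.09 -0.12 10.29]
```

View pics/w1.png

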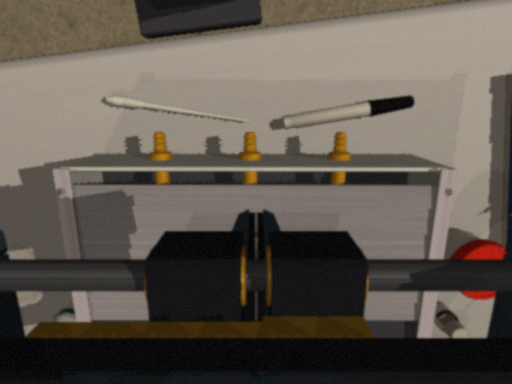

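Call:
servo_tool(series=[[[0,-0.1,3,0],[0,-0.1,6.5,0],[0,-0.1,9,0],[0,-0.1,10.1,0],[0,-0.1,10.1,0],[0,-0.1,10.1,0],[-0.7,-0.1,10.1,0],[-1.4,-0.1,10.1,0],[-2.1,-0.1,10.1,0],[-2.8,-0.1,10.1,0],[-3.5,-0.1,10.1,0],[-3.5,-0.1,10.1,0]]])

```text
time_s: 2.8
tool_pos: [0.5051, 0.1197, 0.2898]
orientation: [0.188, 3.135, 0.0]
force: [-0.3, -0.6, 0.8]
opening: 0.0005
```

```bash
python3 - <<'E'
from h import *
plan(0,0,.097)
c=cam("scene");save(c,"s2.png");c=cam("top");save(c,"t2.png")
E
```

```text
t 2.8 tip box mm [-92.1  -0.9] tipz mm 99.0 yaw err tool rad -0.0005 F [-0.3 -0.6  0.8] Fbox [-0.2 -0.6] open 0.0005 tilt [ 0.001 -0.   ]
shift cm [-9.21  0.09  0.2 ]
```

View pics/s2.png

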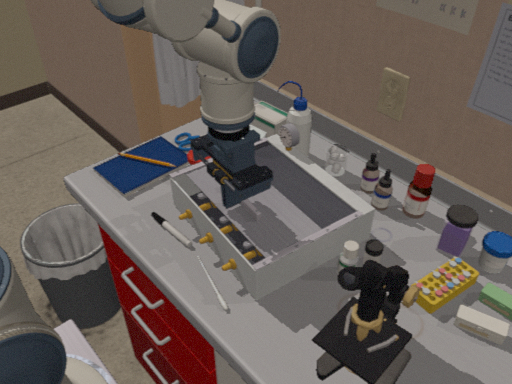

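Call:
servo_tool(series=[[[-1,0.1,0.1,0],[-2,0.1,0.1,0],[-3,0.1,0.1,0],[-4,0.1,0.1,0],[-5,0.1,0.1,0],[-6,0.1,0.1,0],[-7,0.1,0.1,0],[-8,0.1,0.1,0],[-8.6,0.1,0.1,0],[-9,0.1,0.1,0],[-9.3,0.1,0.1,0],[-9.6,0.1,0.1,0],[-9.6,0.1,0.1,0]]])

```text
time_s: 4.2
tool_pos: [0.5981, 0.1096, 0.2886]
orientation: [-0.188, -3.131, 0.0]
force: [-15.4, 2.8, 9.7]
opening: 0.0006
```

```bash
python3 - <<'E'
from h import *
plan(0.014,0,.097)
E
```

```text
t 4.2 tip box mm [1.3 0.2] tipz mm 97.8 yaw err tool rad -0.0002 F [-15.4   2.8   9.7] Fbox [-15.6   0.9] open 0.0006 tilt [-0.0045  0.0002]
shift cm [-1.27 -0.02  0.08]
```

Call:
servo_tool(series=[[[-0.4,0,0,0],[-0.6,0,0,0],[-0.6,0,0,0]]])

```text
time_s: 4.5
tool_pos: [0.6003, 0.1095, 0.2881]
orientation: [-0.186, -3.121, 0.001]
force: [-45.5, 5.9, 31.1]
opening: 0.0007
```

```bash
python3 - <<'E'
from h import *
st()
E
```

```text
t 4.5 tip box mm [3.6 0.3] tipz mm 97.3 yaw err tool rad 0.0002 F [-45.5   5.9  31.1] Fbox [-45.9   0.4] open 0.0007 tilt [-0.0149  0.0005]
```

Call:
servo_tool(series=[[[1,0,0,0],[2.5,0,-1,0],[4,0,-4,0],[4,0,-9,0],[4,0,-14,0],[4,0,-18,0],[4,0,-18,0],[4,0,-18,0]]])

```text
time_s: 5.3
tool_pos: [0.5653, 0.1135, 0.4703]
orientation: [0.188, 3.133, 0.001]
force: [-0.4, 0.0, -1.0]
opening: 0.0002
```

```bash
python3 - <<'E'
from h import *
import pickle
st()
for n in("top","wrist","scene"):
    c=cam(n);save(c,n+"3.png");pickle.dump(c,open(n+"3.pkl","wb"))
E
```

```text
t 5.3 tip box mm [-31.6   0.2] tipz mm 279.5 yaw err tool rad -0.0002 F [-0.4  0.  -1. ] Fbox [-0.4 -0. ] open 0.0002 tilt [0.0034 0.0002]
```

View pics/wrist3.png

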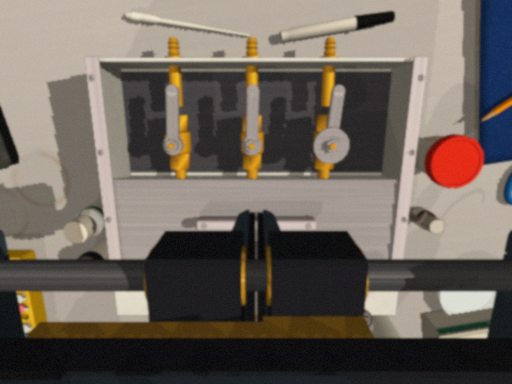

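View pics/top3.png

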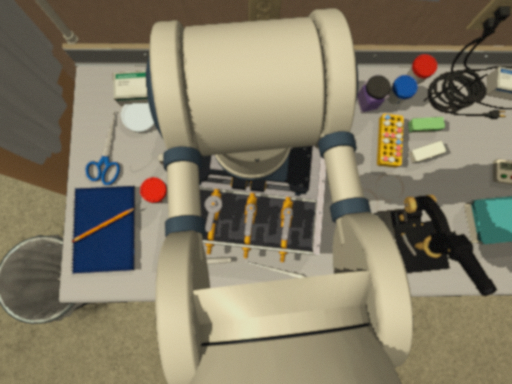

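View pics/scene3.png

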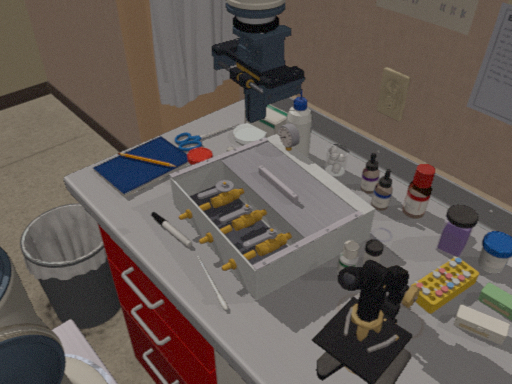

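The well is open. The round tag is on the box's left valve (wrist image (332,146), tip (339,88)), and the plain axes are at (252,146) and (173,147).

```bash
python3 - <<'E'
from h import *
import pickle
c=pickle.load(open("wrist3.pkl","rb"));P=cloud(c)
for n,u,v,z in(("tag",332,146,.077),("nutT",332,146,.082),("tip",339.5,86,.074),("n1",252,146,.082),("tip1",253,86,.074),("n2",173,147,.082),("tip2",171,86,.074),("coverfront",256,179,.089),("bar",256,224,.109),("frontwall",256,59,.09),("wellfrontinner",256,71,.089),("lrail",421,60,.093),("rrail",92,60,.093)):
    p=ray(c,u,v,z);print(n,np.round(w2b(p)*1e3,1),"depthpt",np.round(w2b(P[int(v),int(u)])*1e3,1),round(P[int(v),int(u),2]*1e3,1))
m=(abs(P[...,2]-.0765)<.0045).astype(np.uint8);m[:75]=0;m[175:]=0;m[:,310]=0;m[:,:300]=0;m[:,375:]=0
q=P[m>0];b=w2b(q);print(len(b),b.min(0),b.max(0))
f=c["frame"][30:240,80:440];cv2.imwrite("pics/w3z.png",cv2.resize(f[:,:,::-1],None,fx=2.2,fy=2.2,interpolation=cv2.INTER_CUBIC))
E
```

```text
tag [-58.3  85.4] depthpt [-59.4  83.3] 86.2
nutT [-58.9  84.2] depthpt [-59.4  83.3] 86.2
tip [-121.4   90.3] depthpt [-121.4   89.5] 75.2
n1 [-58.9  -2.6] depthpt [-59.1  -2.6] 83.0
tip1 [-121.4   -1.4] depthpt [-121.4   -1.4] 74.0
n2 [-57.9 -88.3] depthpt [-57.9 -88.3] 81.7
tip2 [-121.4  -88.2] depthpt [-121.4  -88.2] 74.0
coverfront [-23.9   1.8] depthpt [-23.4   1.8] 86.7
bar [20.9  1.7] depthpt [21.   1.7] 108.7
frontwall [-146.3    1.7] depthpt [-147.     1.8] 84.4
wellfrontinner [-135.2    1.7] depthpt [-139.     1.9] 43.6
lrail [-145.1  164.8] depthpt [-145.   164.4] 93.7
rrail [-145. -160.] depthpt [-145.1 -160.3] 92.3
1423 [-0.12250322  0.06470571] [-0.03910905  0.1034184 ]
```

View pics/w3z.png

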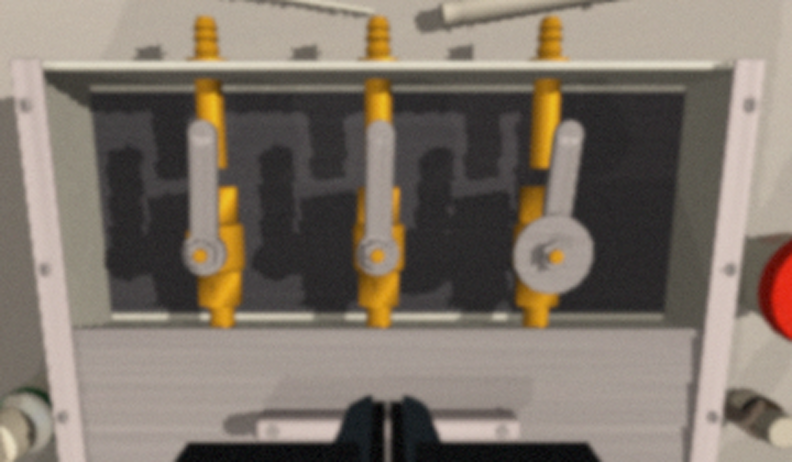

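```bash
cat > lev.py <<'E'
from h import *
A=np.array([-58.5,86.])
ths=np.linspace(0,np.pi/2,14)
for i,t in enumerate(ths):
    rho=34+16*t/(np.pi/2)
    c=A+rho*np.array([-np.cos(t),np.sin(t)])-7*np.array([np.sin(t),np.cos(t)])-np.array([16,13.5])
    o=c-np.array([-108.5,55]);print(round(t,2),np.round(c,1),"tool cm",np.round([-o[0]/10,o[1]/10],2))
plan(-.1085,.055,.062)
E
python3 lev.py
```

```text
0.0 [-108.5   65.5] tool cm [-0.    1.05]
0.12 [-110.3   69.8] tool cm [0.18 1.48]
0.24 [-111.6   74.4] tool cm [0.31 1.94]
0.36 [-112.2   79.3] tool cm [0.37 2.43]
0.48 [-112.2   84.4] tool cm [0.37 2.94]
0.6 [-111.5   89.5] tool cm [0.3  3.45]
0.72 [-110.1   94.7] tool cm [0.16 3.97]
0.85 [-108.    99.8] tool cm [-0.05  4.48]
0.97 [-105.2  104.6] tool cm [-0.33  4.96]
1.09 [-101.6  109.2] tool cm [-0.69  5.42]
1.21 [-97.5 113.3] tool cm [-1.1   5.83]
1.33 [-92.7 117. ] tool cm [-1.58  6.2 ]
1.45 [-87.3 120.1] tool cm [-2.12  6.51]
1.57 [-81.5 122.5] tool cm [-2.7   6.75]
t 5.45 tip box mm [-31.6   0.1] tipz mm 276.9 yaw err tool rad -0.0003 F [ 0.7 -0.3 -1. ] Fbox [ 0.7 -0.2] open 0.0 tilt [-0.0017 -0.0002]
shift cm [ 7.65  5.5  21.5 ]
```

Call:
servo_tool(series=[[[2.5,2,0,0],[5.5,4,0,0],[7.6,5.5,2,0],[7.6,5.5,6,0],[7.6,5.5,10,0],[7.6,5.5,13.5,0],[7.6,5.5,15.5,0],[7.6,5.5,16,0],[7.6,5.5,16,0],[7.6,5.5,16,0]]])

```text
time_s: 6.45
tool_pos: [0.4971, 0.1772, 0.3095]
orientation: [0.188, 3.135, 0.0]
force: [-0.5, -1.2, 0.7]
opening: 0.0007
```

```bash
python3 - <<'E'
from h import *
plan(-.1085,.055,.062)
c=cam("wrist");save(c,"w4.png");c=cam("scene");save(c,"s4.png")
E
```

```text
t 6.45 tip box mm [-106.9   55.3] tipz mm 118.7 yaw err tool rad -0.0002 F [-0.5 -1.2  0.7] Fbox [-0.4 -1.3] open 0.0007 tilt [0.0009 0.0002]
shift cm [ 0.16 -0.03  5.67]
```

View pics/w4.png

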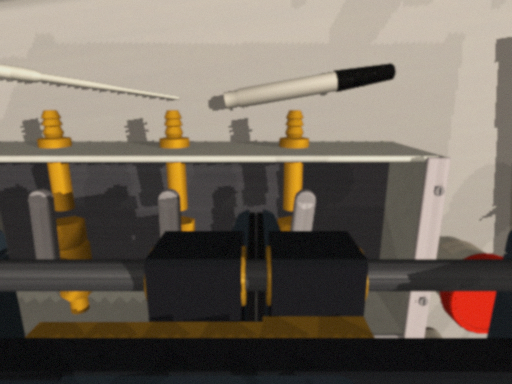

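View pics/s4.png

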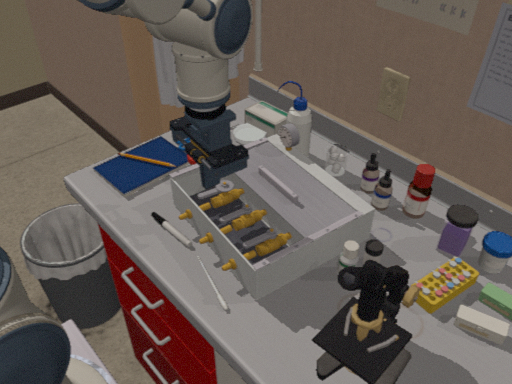

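Fingers at (255,215) are midway between the middle lever (169) and the tagged lever (304), so I'll descend.

Call:
servo_tool(series=[[[0.1,0,1.5,0],[0.15,0,3,0],[0.15,0,4.5,0],[0.15,0,5.4,0],[0.15,0,5.6,0],[0.15,0,5.6,0],[0.15,0,5.6,0]]])

```text
time_s: 7.25
tool_pos: [0.4956, 0.1774, 0.2534]
orientation: [0.188, 3.135, 0.001]
force: [0.4, -0.3, -0.3]
opening: 0.0004
```

```bash
python3 - <<'E'
from h import *
plan(-.1085,.055,.062)
E
```

```text
t 7.25 tip box mm [-108.4   55.3] tipz mm 62.6 yaw err tool rad -0.0002 F [ 0.4 -0.3 -0.3] Fbox [ 0.4 -0.2] open 0.0004 tilt [0.001  0.0003]
shift cm [ 0.01 -0.03  0.06]
```

Call:
servo_tool(series=[[[0,0.5,0,0],[0,1.05,0,0],[0.2,1.5,0,0],[0.3,1.95,0,0],[0.37,2.45,0,0],[0.37,2.95,0,0],[0.3,3.45,0,0],[0.15,3.95,0,0],[-0.05,4.5,0,0],[-0.35,4.95,0,0],[-0.7,5.4,0,0],[-1.1,5.8,0,0],[-1.6,6.2,0,0],[-2.1,6.5,0,0],[-2.4,6.6,0,0],[-2.4,6.6,0,0]]])

```text
time_s: 8.85
tool_pos: [0.5278, 0.2402, 0.2528]
orientation: [0.188, 3.135, 0.001]
force: [-0.5, -0.2, -0.4]
opening: 0.0004
```

```bash
python3 - <<'E'
from h import *
plan(-.0815,.1215,.062)
c=cam("scene");cv2.imwrite("pics/s5.png",cv2.resize(c["frame"][130:300,130:400,::-1],None,fx=2.8,fy=2.8,interpolation=cv2.INTER_CUBIC))
E
```

```text
t 8.85 tip box mm [-84.  121.5] tipz mm 62.0 yaw err tool rad -0.0004 F [-0.5 -0.2 -0.4] Fbox [-0.4 -0.2] open 0.0004 tilt [0.001  0.0005]
shift cm [-0.25  0.   -0.  ]
```

View pics/s5.png

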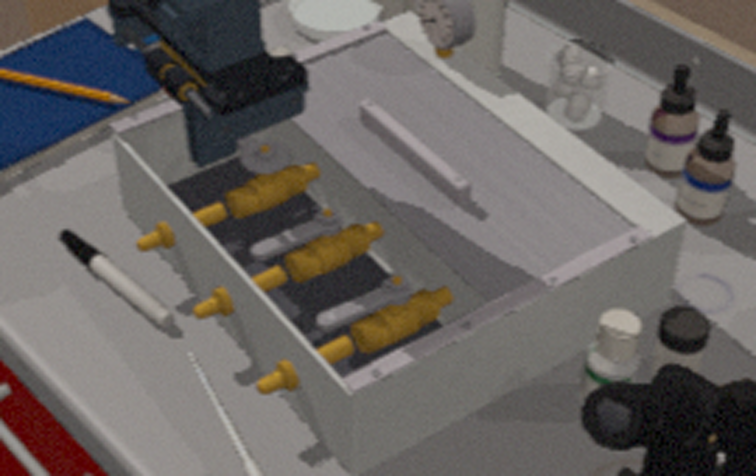

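Call:
servo_tool(series=[[[-0.2,0,0,0],[-0.4,0,0,0],[-0.5,0,0,0],[-0.5,0,0,0]]])

```text
time_s: 9.3
tool_pos: [0.5304, 0.2398, 0.2526]
orientation: [-0.188, -3.132, -0.0]
force: [-15.5, 7.7, 9.0]
opening: 0.0005
```

```bash
python3 - <<'E'
from h import *
st()
E
```

```text
t 9.3 tip box mm [-81.4 121.4] tipz mm 61.8 yaw err tool rad -0.0004 F [-15.5   7.7   9. ] Fbox [-16.4   5.7] open 0.0005 tilt [-0.0044  0.0004]
```

The arm met the stop with 16 N at x = -81.4, and I had predicted -81.5. One more short firm push, then retreat and look.

Call:
servo_tool(series=[[[-0.15,0,0,0],[-0.25,0,0,0],[-0.25,0,0,0]]])

```text
time_s: 9.6
tool_pos: [0.5315, 0.2398, 0.2525]
orientation: [-0.188, -3.128, 0.0]
force: [-27.7, 11.7, 17.5]
opening: 0.0004
```

Call:
servo_tool(series=[[[0.8,0,0,0],[1.5,0,0,0],[1.5,0,-2,0],[1.5,0,-6,0],[1.5,-3,-10,0],[0,-6,-14,0],[-2.5,-9.5,-18,0],[-4.5,-12,-20,0],[-5,-12.1,-20,0],[-5,-12.1,-20,0],[-5,-12.1,-20,0]]])

```text
time_s: 10.7
tool_pos: [0.5691, 0.1135, 0.4517]
orientation: [-0.188, -3.134, 0.0]
force: [0.2, -0.8, -0.8]
opening: 0.0007
```

```bash
python3 - <<'E'
from h import *
plan(.050,0,.097)
c=cam("wrist");save(c,"w6.png")
f=c["frame"];cv2.imwrite("pics/w6z.png",cv2.resize(f[:240,40:440,::-1],None,fx=2,fy=2,interpolation=cv2.INTER_CUBIC))
import pickle;pickle.dump(c,open("w6.pkl","wb"))
E
```

```text
t 10.7 tip box mm [-27.8   0.6] tipz mm 260.9 yaw err tool rad -0.0001 F [ 0.2 -0.8 -0.8] Fbox [ 0.3 -0.8] open 0.0007 tilt [-0.0017  0.    ]
shift cm [-7.81 -0.05 16.38]
```

View pics/w6z.png

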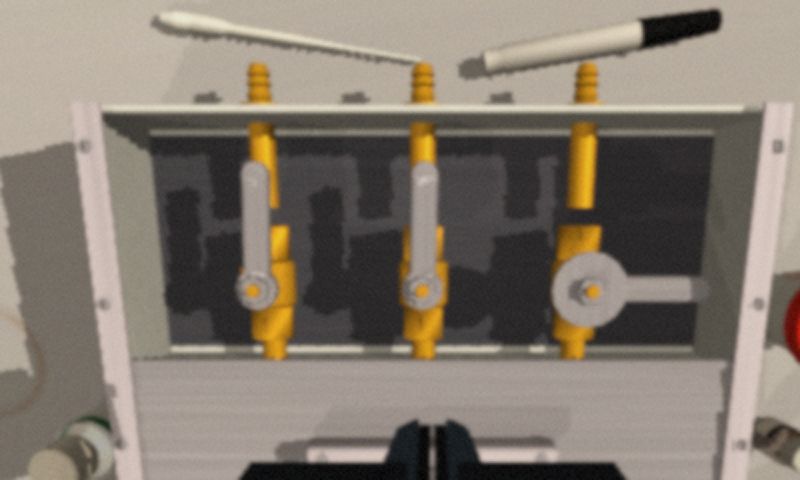

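The lever lies straight along box +y (zoom (592,291) to (705,290)), and both plain levers still point to the front. Now I'll close the cover from behind the bar.

Call:
servo_tool(series=[[[-3,0,0,0],[-6.5,0,2,0],[-8.8,0,5,0],[-8.8,0,9,0],[-8.8,0,12.5,0],[-8.8,0,15,0],[-8.8,0,16.2,0],[-8.8,0,16.2,0],[-8.8,0,16.2,0]]])

```text
time_s: 11.65
tool_pos: [0.6572, 0.103, 0.2916]
orientation: [0.187, 3.135, 0.0]
force: [0.3, 0.0, -0.2]
opening: 0.0008
```

```bash
python3 - <<'E'
from h import *
plan(-.079,0,.097)
c=cam("scene");cv2.imwrite("pics/s7.png",cv2.resize(c["frame"][100:300,130:400,::-1],None,fx=2.8,fy=2.8,interpolation=cv2.INTER_CUBIC))
E
```

```text
t 11.65 tip box mm [60.9  0.6] tipz mm 100.8 yaw err tool rad 0.0004 F [ 0.3  0.  -0.2] Fbox [0.3 0. ] open 0.0008 tilt [0.0009 0.0001]
shift cm [13.99 -0.06  0.37]
```

View pics/s7.png

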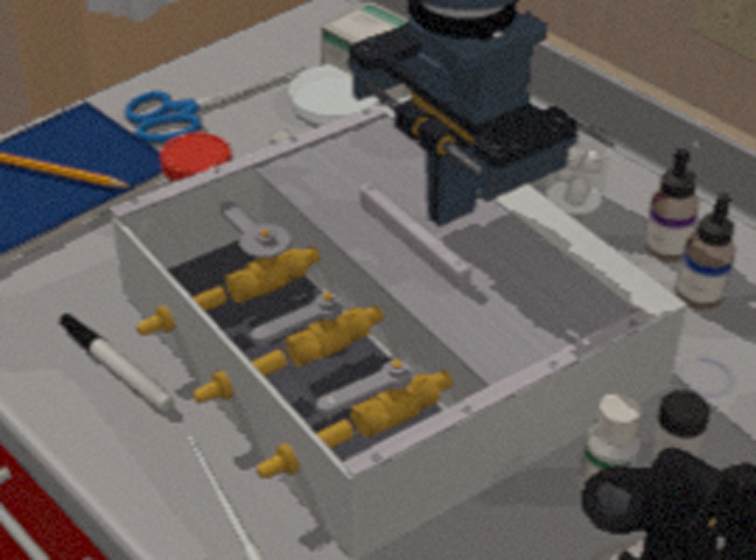

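Call:
servo_tool(series=[[[0.4,0,0.3,0],[1,0,0.3,0],[2,0,0.3,0],[3,0,0.3,0],[4,0,0.3,0],[5,0,0.3,0],[6,0,0.3,0],[7,0,0.3,0],[8,0,0.3,0],[9,0,0.3,0],[10,0,0.3,0],[11,0,0.3,0],[12,0,0.3,0],[12.8,0,0.3,0],[13.3,0,0.3,0],[13.6,0,0.3,0],[13.8,0,0.3,0],[14,0,0.3,0],[14,0,0.3,0]]])

```text
time_s: 13.6
tool_pos: [0.5209, 0.1189, 0.2882]
orientation: [0.187, 3.128, 0.0]
force: [23.2, -5.7, -16.6]
opening: 0.0007
```

```bash
python3 - <<'E'
from h import *
st()
E
```

```text
t 13.6 tip box mm [-76.4   0.2] tipz mm 97.4 yaw err tool rad -0.0 F [ 23.2  -5.7 -16.6] Fbox [23.7 -2.9] open 0.0007 tilt [ 0.0081 -0.0004]
```

The cover travelled 121.7 mm between stops, against 122 expected. A last firm push, then clear away and check.

Call:
servo_tool(series=[[[0.2,0,0,0],[0.2,0,0,0]]])

```text
time_s: 13.8
tool_pos: [0.5202, 0.119, 0.2884]
orientation: [0.187, 3.124, 0.0]
force: [32.8, -7.2, -22.6]
opening: 0.0005
```

Call:
servo_tool(series=[[[-0.8,0,0,0],[-2,0,-1,0],[-2,0,-4,0],[-2,0,-8,0],[-2,0,-12,0],[-2,0,-16,0],[-2,0,-20,0],[-2,0,-21,0],[-2,0,-21,0],[-2,0,-21,0]]])

```text
time_s: 14.8
tool_pos: [0.5356, 0.1171, 0.4963]
orientation: [-0.188, -3.134, 0.001]
force: [-0.4, -0.2, -0.0]
opening: 0.0002
```

```bash
python3 - <<'E'
from h import *
st()
c=cam("wrist");save(c,"w8.png");P=cloud(c);f=c["frame"]
c=cam("scene");save(c,"s8.png")
E
```

```text
t 14.8 tip box mm [-61.6   0.1] tipz mm 305.5 yaw err tool rad -0.0002 F [-0.4 -0.2 -0. ] Fbox [-0.4 -0.3] open 0.0002 tilt [-0.0023 -0.0002]
```

View pics/w8.png

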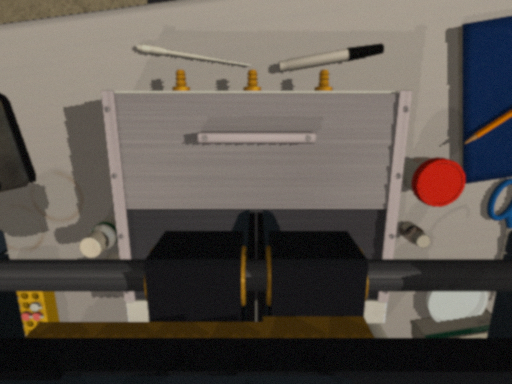

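View pics/s8.png

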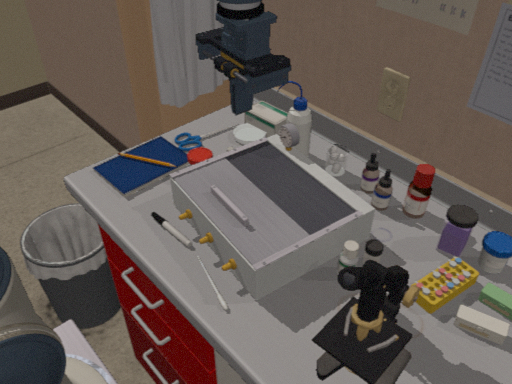

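The cover is flush with the front wall (wrist image row 92) with no gap showing. The arm is clear, and the cup, bottles, marker and pipette are where they started.

```bash
python3 -c "
from workcell import r
print(r.job_done())"
```

```text
the job is handed in; nothing more can be done
None
```

I shut the tagged valve and closed the cover again, in the order asked, and handed the job in at about 15 s. I pushed with the closed fingertips throughout and gripped nothing.

- **Cover back:** I pushed the bar's front face until the cover met its rear stop, at about 46 N. The cover had started about 15 mm ajar.
- **Tagged valve:** The round tag was on the box's left valve. I swept its lever clockwise to its stop, peaking at about 30 N horizontally. The lever stopped within 0.1 mm of the predicted spot, and the picture showed it pointing straight to the box's left.
- **Other two valves:** Both levers still pointed to the front in the last picture before I closed the cover.
- **Cover closed:** I pushed the bar's back face until the cover met its front stop, at about 34 N. It moved 121.7 mm between the two stops, against 122 mm given. The final picture shows no gap at the front.
- **Loose items:** The cup, marker, pipette and bottles look unmoved in the final pictures. I judged this by eye and did not measure it.

No checks failed. The only disagreement was a 2 mm sideways offset between the valve axes I measured and the box centre, which is within the calibration.

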